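# Load the capping shuttle and index it one hole

## Robot

A 6-joint arm with a two-finger parallel gripper is mounted at the origin on the work surface. World frame = base frame: x ahead of the robot, y to its left, z up, the work surface at z = 0. Lengths are in m, angles in rad, forces in N, time in s.
With the tool pointing down it reaches from about 0.3 to 0.775 m from the base axis. Payload 14.6 kg.
Tool frame: the origin (TCP) lies between the finger pads; the fingertips stand 19 mm ahead of it and the grasp point (between the pads) is the TCP; z points along the fingers, y is the direction in which the jaws open and shut (so a half turn about z gives the same grasp; the last joint's range is limited). The gripper opens to 94 mm and grips with 3 to 60 N. Pads are 16 mm wide; open, the fingers measure 119 mm over their backs; the gripper's body (75 mm by 177 mm) begins 78 mm behind the grasp point.
Start: joints at [-1.205, 0.3, 1.521, -0, 1.321, -0.067], TCP at [0.231, -0.499, 0.192] pointing down, gripper open.
Joint ranges: [-3.03, 3.03], [-0.79, 2.21], [0.23, 2.52], [-1.04, 4.18], [0, 3.07], [-2.55, 2.55]. Speed limits (rad/s): [2.22, 2.22, 2.57, 3.14, 3.14, 3.14].

## Interface

Orientations are given as [roll, pitch, yaw] about the fixed x, y, z axes, in that order (R = Rz(yaw) Ry(pitch) Rx(roll)).
In Python, from station import telemetry, vision, ctrl gives the robot as it stands. The module is installed in compiled form; this text tells all that it offers.
- The arm moves only by the shell command python3 -m creep 'ROWS' [FORCE]. ROWS is JSON, a list of rows, each a list of 3 entries, a list of its own where there are three numbers: the shift along the tool's x, y, z in units of 50 mm (1.0 is 50 mm), then the turn about the tool's z in units of 8 degrees (1.0 is 8 degrees), then the opening, from 0 (shut) to 1 (fully open). In form: [[[tx, ty, tz], twist, gripper], ...]. A call has 1 to 12 rows; each row is the pose to reach, as a shift and turn from the pose commanded when the call began, along the tool's axes at that moment; what a row does not reach only later rows make up. A row lasts 1/10 s, in which the tool goes at most 50 mm and 8.59 degrees, less where a joint would pass 70% of its speed; a pose out of reach is approached as far as the arm can. A call with a gripper value outside its range is refused whole. The fingers move at their own pace and stop on an object; FORCE is the grip in N (left out, the last holds). Time passes only in rows, so rows that repeat a pose let the fingers close. It gives the time, the measured TCP pose, the force and the opening at its end, in the units of the state.
- telemetry.get_obs(): the state, without advancing time (a new reading comes with each control period).
- vision.camera(name): name is "scene" or "side" or "wrist"; returns a dict with "img" (480x640x3 uint8, red, green, blue), "depth" (480x640 float32, m along the optical axis (not along the pixel's ray), 0 where there is no reading), "vertical_fov" (degrees; the focal length in pixels is half the picture's height over the tangent of half this angle, whatever the lens; pixels are square), "cx", "cy" (the principal point, pixels), "extrinsics" (4x4, takes a point from camera to world coordinates); the wrist camera has in their place "hand_eye" (4x4, takes a point from camera to tool coordinates, whose origin is the TCP and whose axes are the flange's). Camera axes: x right, y down, z forward; pixel columns grow to the right and rows downward; lengths in m; the calibration is good to about 2 mm. A picture is of the moment at which its call begins: read the wrist's pose just before it.
- ctrl.hand_in(): hands the job in, once; it reports no verdict.
The state is a dict: "time_s": time; "qpos": joint angles; "joint_vel": joint speeds; "tau": joint torques, N m; "ee_pos": TCP position; "eef_rot": TCP orientation; "force": force on the tool from outside, world axes, zero at the start; "moment": the same for the moment, N m; "grip_width": finger opening in m.
Only numpy, scipy, OpenCV 4.12 (cv2) and the standard library are available. Lean on these libraries where they do the work, as an engineer would, in place of code of your own. Each camera call takes 0.05 s, during which the arm holds its last target.

## Task

Stand the two sample jars that are loose on the bench upright in the two empty cells of the capping station's crate, one in each. Then pull up the shuttle's spring plunger, slide the shuttle one hole towards the lid press, not beyond it, and let the pin drop fully home in that hole. Finish still gripping the plunger's knob with the pin home, as the press is about to come down; keep all jars upright, and leave the jars already in the crate and everything else on the bench as they are.

Things in the scene. Friction and masses are not known exactly. Their poses are not given: they have to be found in the camera images.
- station: Capping station on the bench: 270 x 510 mm grey base plate, two guide rails, a steel index bar on the robot's side, a grey lid press. Stays put. Origin at bench level under the middle of the crate as the shuttle starts; z up; y along the rails, the way the shuttle must go (to the press, robot's left); x across the rails, away from the robot. Base spans y -150 to +360, x +-135 mm.
- shuttle (a joint): Slide of the shuttle along the station's +y, m: 0 with the pin in the first hole (start, also its end stop), 0.055 in the next, then 0.110, 0.165, 0.220. Friction about 2.5 N; the pin has 1 to 2 mm of give either way in a hole. The shuttle is an 85 x 240 mm plate carrying the plunger and a grey crate with one row of four cells along y, 59 x 224 mm outside, rim 76 mm above the bench.
- plunger (a joint): Lift of the plunger, m: 0 with the pin fully home in a hole, about 0.0085 with its round nose on top of the index bar between holes, 0.016 at most. A spring pushes it down, 3.5 N at 0, 7 N at 0.014. Lifted over 0.009 the shuttle slides freely; let down between holes, the pin rides on the bar and drops into the next hole it meets.
- knob (a point): Middle of the plunger's knob: black upright cylinder, rims bevelled, 28 mm diameter, 28 mm tall, at station x -105, y -70 mm + shuttle joint, 93 mm above the bench when home. Below it a 19 mm steel sleeve and a 25 mm nut on a bracket 36 mm wide, top 42 mm above the bench. Grip it from above in any direction: lifting it lifts the pin, pushing it sideways slides the shuttle.
- hole2 (a point): The next hole of the index bar (10 mm wide, bar 30 mm wide, its top 30 mm above the bench): this point is the middle of the hole's mouth. Five holes lie 55 mm apart along station y at x -105 mm, the first at y -70 mm, under the knob at the start.
- press (a point): Lid press: underside of its ram foot, 165 mm above the bench, at station x 0, y +135 mm. Its head spans x -36 to +130, y 107 to 163, z 258 to 400 mm, its column stands at x 90 to 126 mm and its lever reaches z 430 mm on the +y side. It stays up and does not move.
- cell1 (a point): Empty cell at the end of the crate away from the press: centre of its floor, 46 mm above the bench; axes as the station's. 51 x 51 mm inside, walls 4 mm thick and 30 mm high above the floor. The four cells' centres lie at station x 0, y -82.5, -27.5, 27.5 and 82.5 mm + shuttle joint.
- cell2 (a point): The second empty cell, 55 mm further towards the press (+y): centre of its floor, 46 mm above the bench. Moves with the shuttle.
- cell3 (a point): Third cell, already holding a jar: centre of its floor.
- cell4 (a point): Fourth cell, nearest the press, already holding a jar: centre of its floor.
- jar_a_mid (a point): First sample jar to load, standing loose on the bench: 43 mm diameter cylinder, 80 mm tall, 80 to 150 g, upright white sample jar with a black screw lid of the same diameter (lid: the top 18 mm); this point is its centre, 40 mm above its underside, z up.
- jar_b_mid (a point): Second sample jar to load, standing loose on the bench, same as the first: 43 mm diameter cylinder, 80 mm tall, 80 to 150 g, upright white sample jar with a black screw lid of the same diameter (lid: the top 18 mm); this point is its centre, 40 mm above its underside, z up.
- loaded_c_mid (a point): Jar already standing in cell3, the same kind; point at its centre.
- loaded_d_mid (a point): Jar already standing in cell4, the same kind; point at its centre.
- amber_bottle: Bystander: amber bottle, 56 mm diameter, 125 mm tall, upright among the jars; origin under its centre.
- beaker: Bystander: empty glass beaker, 68 mm diameter, 85 mm tall, upright among the jars; origin under its centre.
- spatula: Bystander: flat steel lab spatula 180 mm long, 5 mm thick, lying along its x; origin under its middle.
- film_roll: Bystander: white roll of sealing film, 76 mm diameter, 50 mm tall, standing on end; origin under its centre.
- test_plate: Bystander: steel measuring plate, 50 mm disc with a thin upright shaft, 80 mm tall; origin under its centre.
- wash_bottle: Bystander: white wash bottle, 60 mm diameter, 153 mm tall with a thin spout above; origin under its centre.
There are look-alikes about, which are no part of the job. What is shaped like the part that bears jar_b_mid but red or turquoise is not meant.

How it is judged:
On the way, in this order (a step that is already met when the one before it is completed fails the run):
1. both jars stand in the two empty cells, one in each, let go, the pin still in the first hole ((((horizontal distance between jar_a_mid and cell1 below 0.007 m and z of jar_a_mid in the frame of cell1 below 0.044 m and angle between jar_a_mid's own z axis and vertical below 0.12 rad) and (horizontal distance between jar_b_mid and cell2 below 0.007 m and z of jar_b_mid in the frame of cell2 below 0.044 m and angle between jar_b_mid's own z axis and vertical below 0.12 rad)) or ((horizontal distance between jar_a_mid and cell2 below 0.007 m and z of jar_a_mid in the frame of cell2 below 0.044 m and angle between jar_a_mid's own z axis and vertical below 0.12 rad) and (horizontal distance between jar_b_mid and cell1 below 0.007 m and z of jar_b_mid in the frame of cell1 below 0.044 m and angle between jar_b_mid's own z axis and vertical below 0.12 rad))) and contact force between the fingers and jar_a below 0.1 N and contact force between the fingers and jar_b below 0.1 N and value of joint shuttle below 0.005 m and value of joint plunger below 0.003 m), for 0.2 s.
2. the plunger is pulled clear of the first hole (value of joint plunger above 0.0075 m and value of joint shuttle below 0.02 m and contact force between the fingers and plunger above 0.5 N), for 0.05 s.
At the end, for the whole second after the job is handed in: All four jars upright (0.12 rad), one per cell, on the floor within 7 mm of the cell centre; shuttle at rest in the second hole (0.055 m, 4 mm either way), pin home (lift under 2 mm), the fingers gripping the knob (over 3 N, grasp point within 30 mm of its middle) ((((horizontal distance between jar_a_mid and cell1 below 0.007 m and z of jar_a_mid in the frame of cell1 below 0.044 m and angle between jar_a_mid's own z axis and vertical below 0.12 rad) and (horizontal distance between jar_b_mid and cell2 below 0.007 m and z of jar_b_mid in the frame of cell2 below 0.044 m and angle between jar_b_mid's own z axis and vertical below 0.12 rad)) or ((horizontal distance between jar_a_mid and cell2 below 0.007 m and z of jar_a_mid in the frame of cell2 below 0.044 m and angle between jar_a_mid's own z axis and vertical below 0.12 rad) and (horizontal distance between jar_b_mid and cell1 below 0.007 m and z of jar_b_mid in the frame of cell1 below 0.044 m and angle between jar_b_mid's own z axis and vertical below 0.12 rad))) and horizontal distance between loaded_c_mid and cell3 below 0.007 m and z of loaded_c_mid in the frame of cell3 below 0.044 m and angle between each of loaded_c_mid, loaded_d_mid's own z axis and vertical below 0.12 rad and horizontal distance between loaded_d_mid and cell4 below 0.007 m and z of loaded_d_mid in the frame of cell4 below 0.044 m and value of joint shuttle between 0.051 and 0.059 m and value of joint plunger below 0.002 m and velocity of joint shuttle between -0.01 and 0.01 m/s and contact force between the fingers and plunger above 3 N and distance between the grasp point and knob below 0.03 m and contact force between the fingers and jar_a below 0.1 N and contact force between the fingers and jar_b below 0.1 N); the arm keeps its last pose, push and grip.
It fails at once if the shuttle runs past the next hole (over 70 mm) (value of joint shuttle above 0.07 m).
It fails at once if a jar to be loaded is tipped (over 0.6 rad) (angle between any of jar_a_mid, jar_b_mid's own z axis and vertical above 0.6 rad).
It fails at once if a jar already in the crate is lifted out or tipped ((horizontal distance between loaded_c_mid and cell3 above 0.012 m or z of loaded_c_mid in the frame of cell3 above 0.055 m or angle between loaded_c_mid's own z axis and vertical above 0.35 rad) or (horizontal distance between loaded_d_mid and cell4 above 0.012 m or z of loaded_d_mid in the frame of cell4 above 0.055 m or angle between loaded_d_mid's own z axis and vertical above 0.35 rad)).
It fails at once if something else on the bench is pushed more than 30 mm or knocked over (distance of any of amber_bottle, beaker, spatula, film_roll, test_plate, wash_bottle from where it was at the start of the episode above 0.03 m or angle between any of amber_bottle, beaker, spatula, film_roll, test_plate, wash_bottle's own z axis and vertical above 0.5 rad).
It also fails if it takes over 64 s, if anything falls off the work surface, if the arm or the gripper's body presses on something with over 40 N, if the wrist force passes 120 N, or if a joint passes its speed limit or range.

## Working session

There is one attempt and no reset: what is moved stays moved. The work goes in short steps, Python scripts to look and compute and a shell command to move; the robot and the scene stay as the last step left them, time stands still between calls to the robot, and variables do not carry over. Pictures are saved under pics/ and viewed, and the job is handed in when it is done.

```bash
mkdir -p pics; ls
cat > h.py <<'E'
import numpy as np,cv2
from station import telemetry,vision,ctrl
from scipy.spatial.transform import Rotation as Ro
def cam(n):
    o=telemetry.get_obs(); c=vision.camera(n)
    f=240/np.tan(np.radians(c["vertical_fov"])/2)
    if n=="wrist":
        T=np.eye(4);T[:3,:3]=Ro.from_euler('xyz',o["eef_rot"]).as_matrix();T[:3,3]=o["ee_pos"]
        X=T@np.array(c["hand_eye"])
    else: X=np.array(c["extrinsics"])
    return dict(img=c["img"],d=c["depth"],f=f,cx=c["cx"],cy=c["cy"],X=X)
def pts(c):
    v,u=np.mgrid[:480,:640]; d=c["d"]
    P=np.stack([(u-c["cx"])/c["f"]*d,(v-c["cy"])/c["f"]*d,d],-1)
    return P@c["X"][:3,:3].T+c["X"][:3,3]
def ray(c,u,v,z):
    r=c["X"][:3,:3]@np.array([(u-c["cx"])/c["f"],(v-c["cy"])/c["f"],1]);o=c["X"][:3,3]
    return o+r*(z-o[2])/r[2]
def proj(c,p):
    q=np.linalg.inv(c["X"])@np.r_[p,1];return c["f"]*q[0]/q[2]+c["cx"],c["f"]*q[1]/q[2]+c["cy"]
def save(c,n): cv2.imwrite("pics/"+n,c["img"][:,:,::-1])
E
python3 - <<'E'
from h import *
import pickle
o=telemetry.get_obs();print(o)
for n in ("scene","side","wrist"):
    c=cam(n);save(c,n+"0.png");pickle.dump(c,open(n+"0.pkl","wb"));print(n,c["f"],c["cx"],c["cy"],c["X"].round(3).tolist())
E
```

```text
pics
{'time_s': 0.0, 'qpos': array([-1.20459291e+00,  3.00454446e-01,  1.52157462e+00, -3.57577837e-05,
        1.32068714e+00, -6.65855926e-02]), 'joint_vel': array([-9.50099850e-04, -7.81634970e-04, -6.30785836e-05, -1.12746784e-03,
        1.41829131e-04,  1.18727700e-03]), 'tau': array([ 1.00598871e-03, -5.31800330e+01, -3.52738130e+01,  7.08859228e-02,
        2.43563071e-02, -1.23490154e-04]), 'ee_pos': array([ 0.23057023, -0.49903701,  0.1915982 ]), 'eef_rot': array([-3.14046929e+00, -4.01984795e-05,  4.32797856e-01]), 'force': array([ 0.21964961, -0.13260093,  0.50701806]), 'moment': array([-0.03245026,  0.0018208 , -0.04552245]), 'grip_width': 0.09412121146550075}
scene 570.5275489027257 318.97761079842235 248.81184659105057 [[-0.038, 0.634, -0.773, 1.342], [0.999, 0.032, -0.023, -0.051], [0.01, -0.773, -0.634, 0.836], [0.0, 0.0, 0.0, 1.0]]
side 502.3741925079504 318.9123568512081 230.61917308060393 [[-0.902, -0.289, 0.322, 0.159], [-0.432, 0.564, -0.704, 0.63], [0.022, -0.774, -0.633, 0.759], [0.0, 0.0, 0.0, 1.0]]
wrist 424.13896425945194 315.4687086759039 239.45680207290653 [[0.42, -0.869, -0.263, 0.308], [-0.908, -0.402, -0.121, -0.464], [-0.001, 0.29, -0.957, 0.383], [0.0, 0.0, 0.0, 1.0]]
```

View pics/scene0.png

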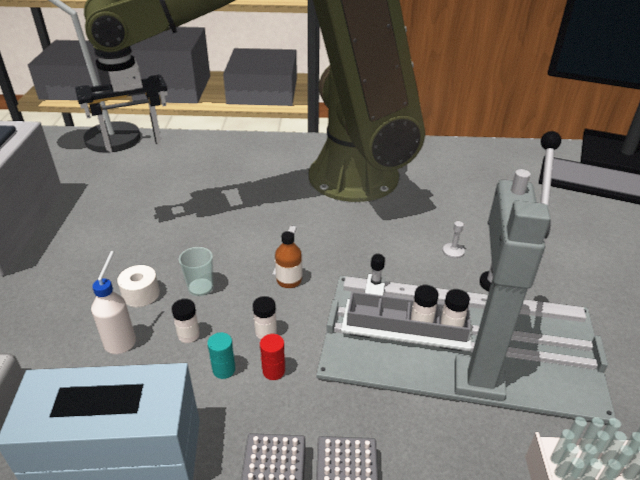

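View pics/side0.png

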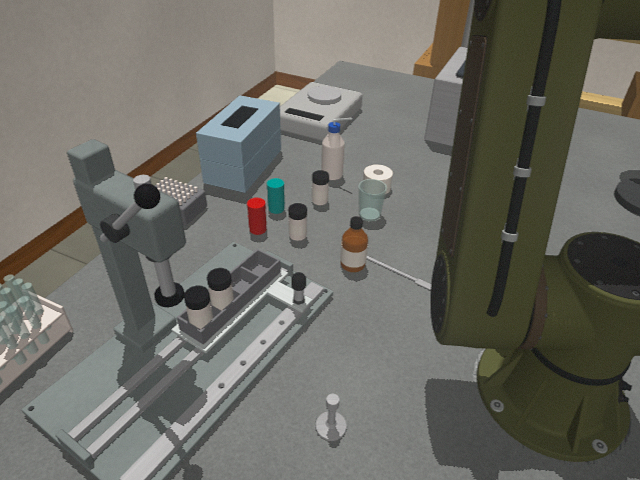

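View pics/wrist0.png

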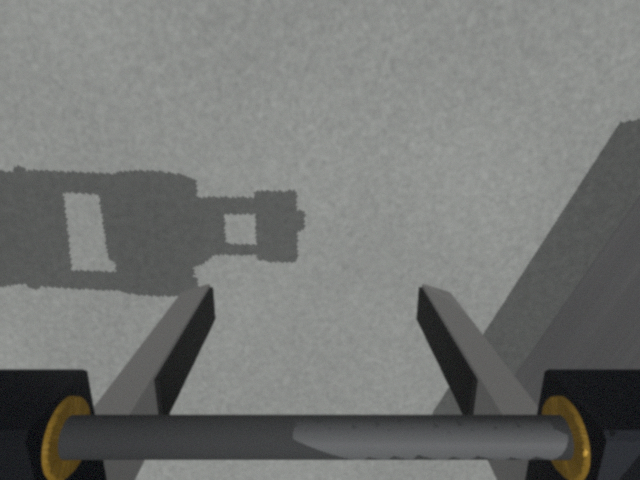

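Scene view: two white, black-lidded loose jars at about (185,320) and (265,318). The turquoise (221,355) and red (272,357) cylinders are look-alikes. Loaded jars are at (426,303) and (456,308), and the knob is at (378,263). The spatula lies between the amber bottle and the base in the side view. Next I'll measure.

Run:
```python
from h import *
import pickle
S=pickle.load(open("scene0.pkl","rb"));D=pickle.load(open("side0.pkl","rb"))
W={}
for n,c in(("scene",S),("side",D)):
    P=pts(c);hsv=cv2.cvtColor(c["img"],cv2.COLOR_RGB2HSV)
    print(n)
    blk=((c["img"].max(-1)<60)&(P[...,2]>.05)&(P[...,2]<.16)&(P[...,0]>.3)&(P[...,0]<.85)).astype(np.uint8)
    k,l,st,ce=cv2.connectedComponentsWithStats(blk)
    for i in range(1,k):
        if st[i,4]<40: continue
        p=P[l==i]; zt=np.percentile(p[:,2],95); top=p[p[:,2]>zt-.004]
        print(ce[i].round(),st[i,4],"zmax",zt.round(4),"top mid",((top.min(0)+top.max(0))/2).round(4),"ext",np.ptp(top,axis=0).round(3))
    if n=="scene":
        for nm,(u,v) in dict(amber=(289,265),beaker=(197,270),film=(139,286),wash=(115,325),turq=(221,355),red=(272,357),test=(455,245)).items():
            print(nm,P[v,u].round(3))
# station: fit crate rim z~.076
big=np.vstack([cv2.resize(S["img"][230:430,300:640],None,fx=2.3,fy=2.3,interpolation=cv2.INTER_CUBIC)])
cv2.imwrite("pics/st.png",big[:,:,::-1])
cv2.imwrite("pics/jars.png",cv2.resize(S["img"][220:390,90:320],None,fx=3.4,fy=3.4,interpolation=cv2.INTER_CUBIC)[:,:,::-1])
for nm,c in(("s",S),("d",D)):
    P=pts(c); m=(abs(P[...,2]-.076)<.003)&(P[...,0]>.35)&(P[...,0]<.7)&(P[...,1]>-.05)&(P[...,1]<.45)
    mm=m.astype(np.uint8);k,l,st,ce=cv2.connectedComponentsWithStats(cv2.dilate(mm,np.ones((3,3))))
    i=1+np.argmax(st[1:,4]); q=P[m&(l==i)][:,:2].astype(np.float32)
    r=cv2.minAreaRect(q);print(nm,"rim",r,st[i,4])
```

```text
scene
[287. 238.] 127 zmax 0.1265 top mid [ 0.4345 -0.1422  0.1254] ext [0.023 0.023 0.006]
[377. 262.] 186 zmax 0.1078 top mid [0.4725 0.0397 0.1069] ext [0.022 0.022 0.005]
[426. 296.] 414 zmax 0.1278 top mid [0.5898 0.1206 0.1267] ext [0.043 0.04  0.006]
[457. 300.] 424 zmax 0.1277 top mid [0.5994 0.1743 0.1262] ext [0.04  0.04  0.005]
[264. 307.] 389 zmax 0.0819 top mid [ 0.5875 -0.1757  0.0809] ext [0.04  0.04  0.006]
[183. 309.] 405 zmax 0.0818 top mid [ 0.5997 -0.3247  0.0807] ext [0.041 0.039 0.006]
[106. 389.] 577 zmax 0.1538 top mid [ 0.8416 -0.3801  0.1525] ext [0.017 0.12  0.005]
amber [ 0.458 -0.139  0.065]
beaker [ 0.494 -0.32   0.076]
film [ 0.519 -0.435  0.05 ]
wash [ 0.647 -0.438  0.074]
turq [ 0.701 -0.238  0.066]
red [ 0.702 -0.149  0.067]
test [0.323 0.228 0.024]
side
[243. 119.] 126 zmax 0.1539 top mid [ 0.8402 -0.3783  0.1529] ext [0.019 0.117 0.006]
[305. 114.] 158 zmax 0.0655 top mid [ 0.7941 -0.6298  0.0641] ext [0.109 0.029 0.005]
[320. 177.] 195 zmax 0.0819 top mid [ 0.5951 -0.3233  0.0808] ext [0.038 0.039 0.006]
[297. 211.] 251 zmax 0.0816 top mid [ 0.5816 -0.174   0.0803] ext [0.039 0.04  0.005]
[356. 223.] 123 zmax 0.1261 top mid [ 0.4283 -0.1413  0.1251] ext [0.023 0.025 0.006]
[219. 279.] 440 zmax 0.1271 top mid [0.5862 0.1227 0.126 ] ext [0.04  0.04  0.006]
[298. 281.] 212 zmax 0.1078 top mid [0.4666 0.0415 0.1066] ext [0.022 0.023 0.005]
[197. 298.] 492 zmax 0.1272 top mid [0.5945 0.1769 0.1259] ext [0.042 0.043 0.005]
s rim ((0.5845592021942139, 0.09371558576822281), (0.2244056761264801, 0.06436792016029358), 81.26969909667969) 1454
d rim ((0.5831090211868286, 0.09462472051382065), (0.22545766830444336, 0.0629996657371521), 81.6139907836914) 1360
```

```bash
sleep 0.1
```

```text
(no output)
```

View pics/jars.png

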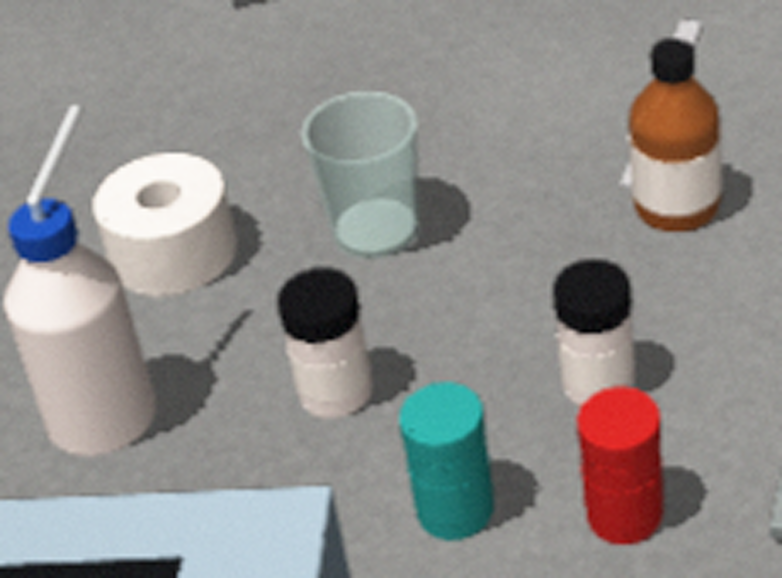

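View pics/st.png

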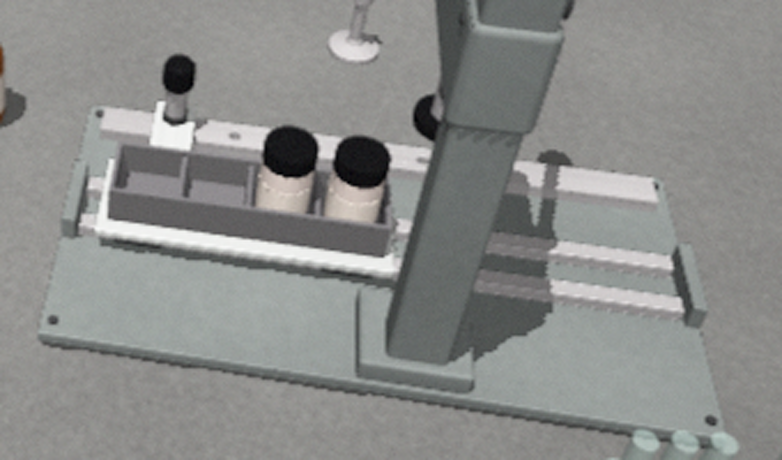

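Enlarged crop: both loose jars are white with a black lid, at crop (318,340) and (594,330). The turquoise and red cylinders are decoys. The station estimates agree: rim centre is about (0.584,0.094) with yaw about -8.7°, and the predicted knob matches the measured one to 1 mm. Now I'll move above jar a with the jaws across the rails.

```bash
cat >> h.py <<'E'
ST=np.array([.5838,.0942]);YAW=np.radians(-8.6)
def st(x,y,S=ST,Y=YAW):
    return S+np.array([[np.cos(Y),-np.sin(Y)],[np.sin(Y),np.cos(Y)]])@[x,y]
def go(x,y,z,yaw=None,cmd=None):
    o=telemetry.get_obs();R=Ro.from_euler('xyz',o["eef_rot"])
    d=R.inv().apply(np.array([x,y,z])-o["ee_pos"])/.05
    tw=0 if yaw is None else -np.degrees((yaw-o["eef_rot"][2]))/8
    print("rows shift",d.round(3),"twist",round(tw,3),"t",round(o["time_s"],2),"pos",o["ee_pos"].round(4),"rpy",o["eef_rot"].round(4),"F",o["force"].round(2),"w",round(o["grip_width"],4))
E
python3 - <<'E'
from h import *
go(.5976,-.324,.215,np.pi/2+YAW)
import pickle
S=pickle.load(open("scene0.pkl","rb"));print(ray(S,197,257,.085),ray(S,139,275,.05))
E
```

```text
rows shift [ 8.132 -0.101 -0.465] twist -7.075 t 0.15 pos [ 0.2306 -0.4991  0.1917] rpy [-3.1407 -0.      0.4328] F [-0.11  0.35  0.04] w 0.094
[ 0.46461253 -0.32512017  0.085     ] [ 0.48627285 -0.44459262  0.05      ]
```

```bash
python3 -m creep '[[[0.4,0,-0.3],-0.5,0.75],[[1.2,0,-0.46],-1.2,0.75],[[2.1,0,-0.46],-2,0.75],[[3,0,-0.46],-2.8,0.75],[[4,-0.05,-0.46],-3.6,0.75],[[5,-0.05,-0.46],-4.4,0.75],[[6,-0.1,-0.46],-5.2,0.75],[[6.9,-0.1,-0.46],-6,0.75],[[7.6,-0.1,-0.46],-6.6,0.75],[[8.0,-0.1,-0.46],-7.08,0.75],[[8.13,-0.1,-0.46],-7.08,0.75],[[8.13,-0.1,-0.46],-7.08,0.75]]'
python3 - <<'E'
from h import *
c=cam("wrist");save(c,"w1.png");P=pts(c)
go(.5976,-.324,.215,np.pi/2+YAW)
m=(P[...,2]>.07)&(P[...,2]<.09)&(c["img"].max(-1)<70)&(c["d"]>0)
k,l,st_,ce=cv2.connectedComponentsWithStats(m.astype(np.uint8))
for i in range(1,k):
    if st_[i,4]>300: p=P[l==i];p=p[p[:,2]>.076];print(ce[i],st_[i,4],((p.min(0)+p.max(0))/2).round(4),np.ptp(p,axis=0).round(3),cv2.minEnclosingCircle(p[:,:2].astype(np.float32)))
E
```

```text
time_s: 1.35
ee_pos: [0.5977, -0.324, 0.2146]
eef_rot: [-3.141, -0.0, 1.42]
force: [-0.3, -0.3, 0.5]
grip_width: 0.0708
rows shift [ 0.014  0.009 -0.003] twist -0.01 t 1.4 pos [ 0.597  -0.3246  0.2149] rpy [-3.1410e+00 -1.0000e-04  1.4193e+00] F [-0.01  0.03 -0.09] w 0.0703
[265.04285225  26.46280425] 2917 [ 0.5838 -0.1793  0.0791] [0.042 0.038 0.006] ((0.5836386680603027, -0.17760705947875977), 0.02140846662223339)
[315.96599617 222.348659  ] 2088 [ 0.5978 -0.3252  0.0791] [0.04  0.041 0.006] ((0.5979761481285095, -0.3253280222415924), 0.020817633718252182)
```

View pics/w1.png

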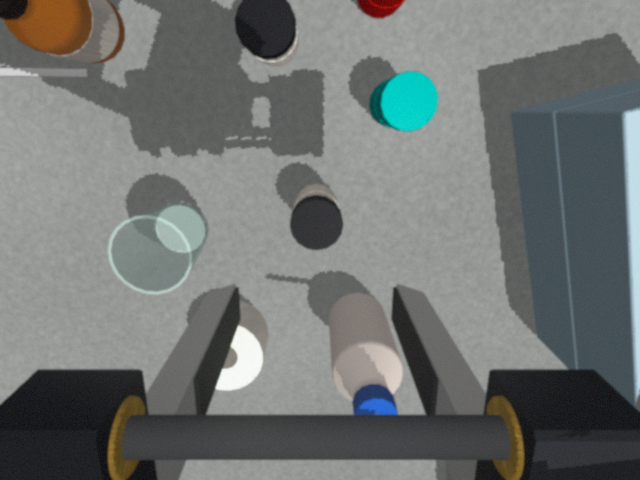

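Wrist view: the jar's lid is centred at about (316,222), between the beaker (left), turquoise (upper right) and wash bottle (below). Position is (0.598,-0.325), agreeing with the other cameras. I'll check the spout's clearance, then descend.

Run:
```python
from h import *
import pickle
S=pickle.load(open("scene0.pkl","rb"));P=pts(S)
q=P[250:300,90:125].reshape(-1,3);q=q[(q[:,2]>.15)&(q[:,2]<.3)];print(q.min(0),q.max(0))
go(.598,-.3253,.056,np.pi/2+YAW)
```

```text
[ 0.57112168 -0.46963529  0.15003631] [ 0.64082307 -0.43766648  0.18713696]
rows shift [-0.011  0.023  3.177] twist -0.01 t 1.4 pos [ 0.597  -0.3246  0.2149] rpy [-3.1410e+00 -1.0000e-04  1.4193e+00] F [-0.01  0.03 -0.09] w 0.0703
```

```bash
python3 -m creep '[[[-0.01,0.02,0.5],0,0.75],[[-0.01,0.02,1.1],0,0.75],[[-0.01,0.02,1.7],0,0.75],[[-0.01,0.02,2.3],0,0.75],[[-0.01,0.02,2.7],0,0.75],[[-0.01,0.02,3.0],0,0.75],[[-0.01,0.02,3.17],0,0.75],[[-0.01,0.02,3.17],0,0.75],[[-0.01,0.02,3.17],0,0.3],[[-0.01,0.02,3.17],0,0.3],[[-0.01,0.02,3.17],0,0.3],[[-0.01,0.02,3.17],0,0.3]]' 20
python3 -m creep '[[[0,0,0],0,0.3],[[0,0,0],0,0.3],[[0,0,0],0,0.3],[[0,0,-0.3],0,0.3],[[0,0,-0.8],0,0.3],[[0,0,-1.5],0,0.3],[[0,0,-2.2],0,0.3],[[0,0,-2.9],0,0.3],[[0,0,-3.4],0,0.3],[[0,0,-3.4],0,0.3]]' 20
python3 - <<'E'
from h import *
p=st(0,-.0825);print(p);go(*p,.225,np.pi/2+YAW)
E
```

```text
time_s: 2.6
ee_pos: [0.5987, -0.3249, 0.0572]
eef_rot: [3.141, 0.0, 1.421]
force: [0.4, -0.6, 1.6]
grip_width: 0.0423
time_s: 3.6
ee_pos: [0.5993, -0.3253, 0.2315]
eef_rot: [3.136, 0.003, 1.421]
force: [0.4, -0.1, -0.5]
grip_width: 0.0422
[0.57146333 0.0126276 ]
rows shift [ 6.601 -1.558  0.104] twist 0.005 t 3.6 pos [ 0.5993 -0.3253  0.2315] rpy [3.1355e+00 2.5000e-03 1.4214e+00] F [ 0.45 -0.08 -0.45] w 0.0422
```

```bash
python3 -m creep '[[[0.3,-0.1,0],0,0.3],[[0.9,-0.22,0],0,0.3],[[1.6,-0.4,0],0,0.3],[[2.4,-0.6,0],0,0.3],[[3.2,-0.8,0],0,0.3],[[4,-1,0],0,0.3],[[4.6,-1.2,0],0,0.3],[[5.0,-1.4,0],0,0.3],[[5.1,-1.5,0],0,0.3],[[5.1,-1.55,0],0,0.3],[[5.1,-1.55,0],0,0.3]]'
python3 - <<'E'
from h import *
c=cam("wrist");save(c,"w2.png");P=pts(c)
import pickle;pickle.dump(c,open("w2.pkl","wb"))
go(*st(0,-.0825),.225,np.pi/2+YAW)
E
```

```text
time_s: 4.7
ee_pos: [0.5596, -0.062, 0.2264]
eef_rot: [-3.141, 0.0, 1.421]
force: [0.5, -0.0, -1.7]
grip_width: 0.0425
rows shift [1.515 0.006 0.027] twist -0.003 t 4.75 pos [ 0.5598 -0.0622  0.2264] rpy [-3.1412e+00  1.0000e-04  1.4203e+00] F [ 0.25  0.8  -0.72] w 0.0422
```

View pics/w2.png

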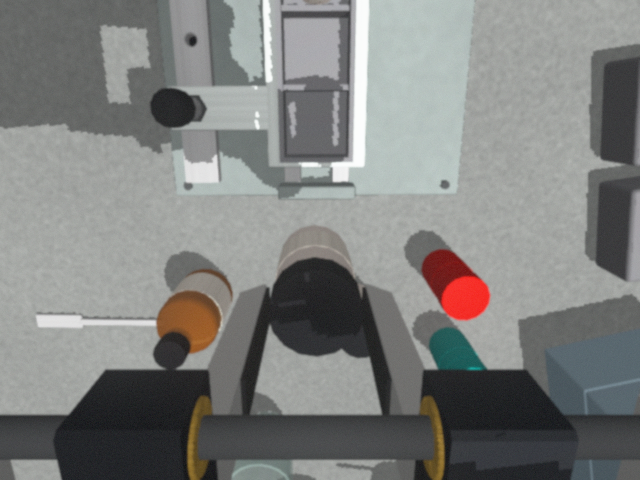

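Wrist view: the held jar is centred at about (316,305), the empty cells at (315,125) and (315,45), and the knob at (174,107). I'll measure the crate rim from here.

Run:
```python
from h import *
import pickle
c=pickle.load(open("w2.pkl","rb"));P=pts(c)
m=(abs(P[...,2]-.0765)<.004)&(c["d"]>0);m[170:]=0
m[:, :230]=0
q=P[m];
Y=YAW;R=np.array([[np.cos(Y),-np.sin(Y)],[np.sin(Y),np.cos(Y)]])
s=(q[:,:2]-ST)@R
print(len(q),q[:,2].mean(),s.min(0),s.max(0),np.percentile(s,[1,99],axis=0))
# left/right outer edges by rows, fit yaw
v,u=np.where(m);
L=[];Rr=[]
for r in range(30,150,4):
    uu=u[v==r]
    if len(uu)>4:
        L.append(ray(c,uu.min()-.5,r,.076)[:2]);Rr.append(ray(c,uu.max()+.5,r,.076)[:2])
for A in(L,Rr):
    A=np.array(A);f=np.polyfit(A[:,1],A[:,0],1);print("slope deg",np.degrees(np.arctan(f[0])),"x at y=.01:",np.polyval(f,.01),np.std(A[:,0]-np.polyval(f,A[:,1])))
print("expect centre x at y=.01",st(0,-.0852))
k=(P[...,2]>.1)&(P[...,2]<.112)&(c["img"].max(-1)<60);k[150:]=0;k[:,:140]=0;k[:,220:]=0
p=P[k];print("knob",(p.min(0)+p.max(0))/2,np.ptp(p,axis=0),"pred",st(-.105,-.07))
# held jar lid
k=(P[...,2]>.24)&(P[...,2]<.26)&(c["img"].max(-1)<70);k[:240]=0;k[:,:265]=0;k[:,365:]=0
p=P[k];print("lid",len(p),(p.min(0)+p.max(0))/2,np.ptp(p,axis=0))
```

```text
2172 0.07505776439270197 [-0.03014981 -0.11255583] [0.02947909 0.0036773 ] [[-0.02983504 -0.1124033 ]
 [ 0.02913571  0.00253267]]
slope deg 8.288579245963193 x at y=.01: 0.541122885174317 0.00020998330297026117
slope deg 8.315426680761805 x at y=.01: 0.6006015266072128 0.00020367740252754998
expect centre x at y=.01 [0.57105959 0.00995796]
knob [0.47015698 0.03960091 0.1041833 ] [0.02587238 0.02582821 0.00836028] pred [0.46951311 0.04068826]
lid 7111 [ 0.56004735 -0.06228739  0.24999079] [0.04487612 0.04196701 0.01991207]
```

```bash
python3 -m creep '[[[0.3,0,0],0,0.3],[[0.8,0,0],0,0.3],[[1.2,0,0],0,0.3],[[1.45,0,0],0,0.3],[[1.51,0,0],0,0.3],[[1.51,0,0.1],0,0.3],[[1.51,0,0.4],0,0.3],[[1.51,0,0.7],0,0.3],[[1.51,0,0.9],0,0.3],[[1.51,0,0.9],0,0.3]]'
python3 - <<'E'
from h import *
go(*st(0,-.0825),.104,np.pi/2+YAW)
c=cam("scene");cv2.imwrite("pics/s3.png",cv2.resize(c["img"][180:400,280:520],None,fx=2.5,fy=2.5)[:,:,::-1])
E
```

```text
time_s: 5.75
ee_pos: [0.5705, 0.0129, 0.1802]
eef_rot: [-3.139, 0.0, 1.421]
force: [0.0, -0.7, -1.1]
grip_width: 0.0423
rows shift [-0.002  0.024  1.524] twist -0.001 t 5.75 pos [0.5705 0.0129 0.1802] rpy [-3.1392e+00  3.0000e-04  1.4206e+00] F [ 0.02 -0.66 -1.08] w 0.0423
```

View pics/s3.png

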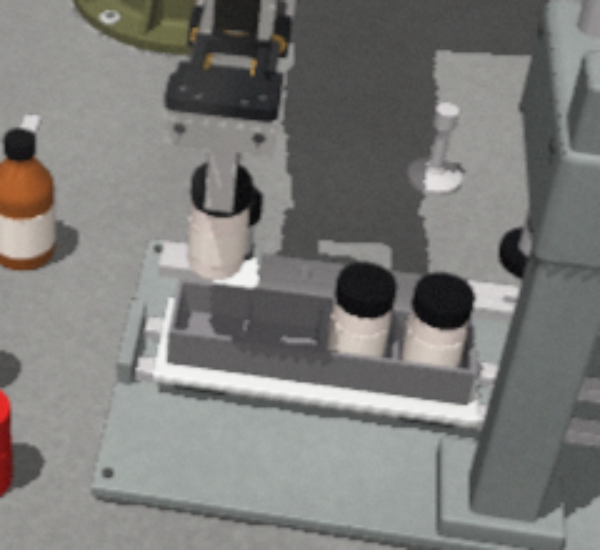

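The jar hangs upright over cell1 (crop (220,230)) and the loaded jars are untouched. Lowering now.

```bash
python3 -m creep '[[[0,0.02,0.3],0,0.3],[[0,0.02,0.7],0,0.3],[[0,0.02,1.0],0,0.3],[[0,0.02,1.2],0,0.3],[[0,0.02,1.35],0,0.3],[[0,0.02,1.45],0,0.3],[[0,0.02,1.5],0,0.3],[[0,0.02,1.53],0,0.3],[[0,0.02,1.53],0,0.3]]'
python3 - <<'E'
from h import *
go(*st(0,-.0825),.103,np.pi/2+YAW)
E
```

```text
time_s: 6.7
ee_pos: [0.5722, 0.0133, 0.1054]
eef_rot: [3.141, -0.0, 1.421]
force: [0.1, -0.1, -1.6]
grip_width: 0.0427
rows shift [-0.016 -0.012  0.047] twist 0.005 t 6.7 pos [0.5722 0.0133 0.1054] rpy [ 3.1412 -0.      1.4213] F [ 0.12 -0.08 -1.57] w 0.0427
```

```bash
python3 -m creep '[[[0,0,0.02],0,0.3],[[0,0,0.04],0,0.3],[[0,0,0.04],0,0.3],[[0,0,0.04],0,0.3]]'
```

```text
time_s: 7.1
ee_pos: [0.5721, 0.0133, 0.1032]
eef_rot: [3.142, -0.0, 1.421]
force: [0.3, 0.2, -0.8]
grip_width: 0.0427
```

```bash
python3 -m creep '[[[0,0,0.01],0,0.3],[[0,0,0.01],0,0.5],[[0,0,0.01],0,0.55],[[0,0,0.01],0,0.65],[[0,0,0.01],0,0.7],[[0,0,0.01],0,0.7],[[0,0,-0.4],0,0.7],[[0,0,-1],0,0.7],[[0,0,-1.8],0,0.7],[[0,0,-2.4],0,0.7],[[0,0,-2.4],0,0.7]]'
python3 - <<'E'
from h import *
go(.5838,-.176,.215,np.pi/2+YAW)
c=cam("scene");cv2.imwrite("pics/s4.png",cv2.resize(c["img"][180:400,280:520],None,fx=2.5,fy=2.5)[:,:,::-1])
c=cam("wrist");save(c,"w4.png")
E
```

```text
time_s: 8.2
ee_pos: [0.5735, 0.0133, 0.2276]
eef_rot: [3.135, -0.001, 1.421]
force: [0.3, 0.5, 0.2]
grip_width: 0.0656
rows shift [-3.713  0.766  0.255] twist 0.005 t 8.2 pos [0.5735 0.0133 0.2276] rpy [ 3.1346e+00 -8.0000e-04  1.4214e+00] F [0.35 0.47 0.22] w 0.0656
```

View pics/s4.png

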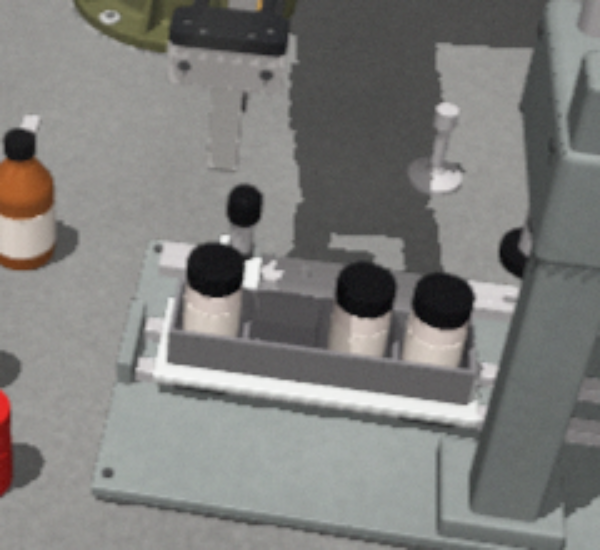

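View pics/w4.png

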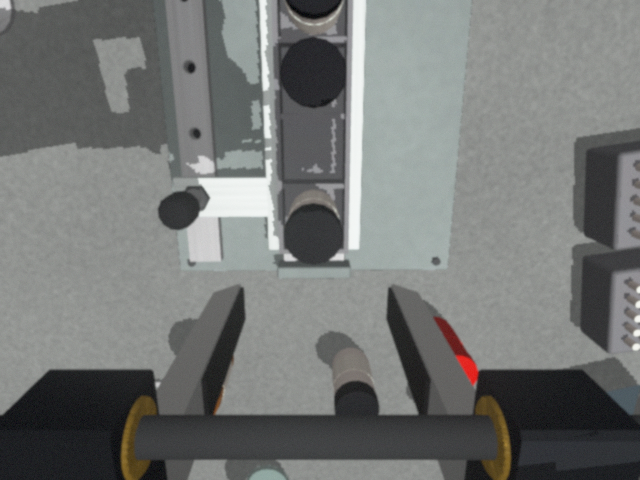

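Jar a stands in cell1 (crop (215,290)), upright, with its lid level with the other two. On to jar b.

```bash
python3 -m creep '[[[-0.4,0.1,0],0,0.75],[[-1,0.2,0],0,0.75],[[-1.7,0.35,0.1],0,0.75],[[-2.4,0.5,0.2],0,0.75],[[-3.0,0.6,0.25],0,0.75],[[-3.5,0.75,0.25],0,0.75],[[-3.7,0.77,0.25],0,0.75],[[-3.7,0.77,0.25],0,0.75],[[-3.7,0.77,0.25],0,0.75]]'
python3 - <<'E'
from h import *
c=cam("wrist");save(c,"w5.png");P=pts(c)
m=(P[...,2]>.07)&(P[...,2]<.09)&(c["img"].max(-1)<70)&(c["d"]>0)
k,l,st_,ce=cv2.connectedComponentsWithStats(m.astype(np.uint8))
for i in range(1,k):
    if st_[i,4]>300: p=P[l==i];p=p[p[:,2]>.076];q=(p.min(0)+p.max(0))/2;print(ce[i],st_[i,4],q.round(4),np.ptp(p,axis=0).round(3));go(q[0],q[1],.056,np.pi/2+YAW)
E
```

```text
time_s: 9.2
ee_pos: [0.5824, -0.1744, 0.2101]
eef_rot: [-3.141, -0.0, 1.422]
force: [0.5, 1.1, -0.5]
grip_width: 0.0703
[317.89065421 224.03037383] 2140 [ 0.5842 -0.176   0.0789] [0.041 0.041 0.006]
rows shift [-0.033  0.038  3.088] twist 0.012 t 9.25 pos [ 0.5826 -0.1741  0.2104] rpy [-3.1412e+00 -3.0000e-04  1.4223e+00] F [0.24 0.72 0.06] w 0.0704
```

View pics/w5.png

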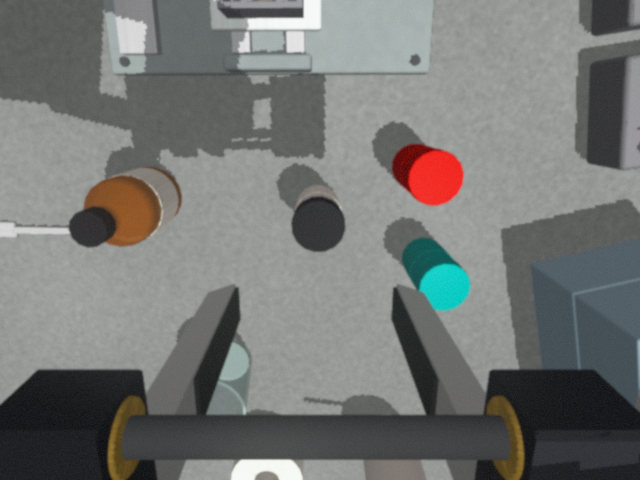

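Jar b's black lid is at (318,224), clear of red (430,175) and turquoise (445,288). It matches the other cameras. Descend and grip.

```bash
python3 -m creep '[[[-0.03,0.03,0.5],0,0.75],[[-0.03,0.03,1.1],0,0.75],[[-0.03,0.03,1.7],0,0.75],[[-0.03,0.03,2.3],0,0.75],[[-0.03,0.03,2.7],0,0.75],[[-0.03,0.03,3.0],0,0.75],[[-0.03,0.03,3.08],0,0.75],[[-0.03,0.03,3.08],0,0.75],[[-0.03,0.03,3.08],0,0.3],[[-0.03,0.03,3.08],0,0.3],[[-0.03,0.03,3.08],0,0.3],[[-0.03,0.03,3.08],0,0.3]]' 20
python3 -m creep '[[[0,0,0],0,0.3],[[0,0,0],0,0.3],[[0,0,0],0,0.3],[[0,0,-0.3],0,0.3],[[0,0,-0.8],0,0.3],[[0,0,-1.5],0,0.3],[[0,0,-2.2],0,0.3],[[0,0,-2.9],0,0.3],[[0,0,-3.4],0,0.3],[[0,0,-3.4],0,0.3],[[0,0,-3.4],0,0.3]]' 20
python3 - <<'E'
from h import *
p=st(0,-.0275);print(p);go(*p,.18,np.pi/2+YAW)
c=cam("wrist");save(c,"w6.png");P=pts(c)
k=(P[...,2]>.235)&(P[...,2]<.265)&(c["img"].max(-1)<70);k[:240]=0;k[:,:265]=0;k[:,365:]=0
p=P[k];print("lid",len(p),(p.min(0)+p.max(0))/2,np.ptp(p,axis=0))
E
```

```text
time_s: 10.45
ee_pos: [0.584, -0.1771, 0.0571]
eef_rot: [3.141, 0.0, 1.421]
force: [-0.3, -0.6, 2.9]
grip_width: 0.0421
time_s: 11.55
ee_pos: [0.5836, -0.177, 0.2264]
eef_rot: [-3.141, -0.0, 1.421]
force: [-0.4, 0.2, -1.3]
grip_width: 0.0426
[0.57968778 0.0670092 ]
rows shift [ 4.814 -0.804  0.928] twist 0.004 t 11.55 pos [ 0.5836 -0.177   0.2264] rpy [-3.1414 -0.      1.4213] F [-0.41  0.19 -1.33] w 0.0426
lid 7345 [ 0.58413211 -0.17617019  0.24736104] [0.04496104 0.04273299 0.0247215 ]
```

View pics/w6.png

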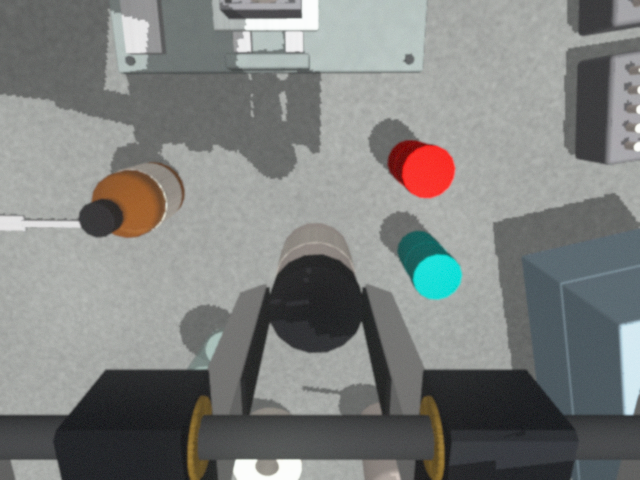

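Jar b is held and centred, lid at (316,300). Carrying it to cell2 at height.

```bash
python3 -m creep '[[[0.3,-0.05,0],0,0.3],[[0.9,-0.15,0],0,0.3],[[1.6,-0.27,0],0,0.3],[[2.3,-0.4,0],0,0.3],[[3.0,-0.5,0],0,0.3],[[3.7,-0.62,0],0,0.3],[[4.3,-0.72,0],0,0.3],[[4.65,-0.78,0],0,0.3],[[4.8,-0.8,0],0,0.3],[[4.8,-0.8,0.3],0,0.3],[[4.8,-0.8,0.7],0,0.3],[[4.8,-0.8,0.7],0,0.3]]'
python3 -m creep '[[[0,0,0],0,0.3]]'
python3 - <<'E'
from h import *
go(*st(0,-.0275),.105,np.pi/2+YAW)
c=cam("scene");cv2.imwrite("pics/s7.png",cv2.resize(c["img"][180:400,280:520],None,fx=2.5,fy=2.5)[:,:,::-1])
E
```

```text
time_s: 12.8
ee_pos: [0.5786, 0.0661, 0.1886]
eef_rot: [-3.136, 0.001, 1.421]
force: [-0.7, -0.6, -1.8]
grip_width: 0.0422
time_s: 12.9
ee_pos: [0.5799, 0.0661, 0.1917]
eef_rot: [-3.141, 0.0, 1.421]
force: [1.0, -0.6, -0.5]
grip_width: 0.0425
rows shift [ 0.018 -0.005  1.734] twist 0.002 t 12.9 pos [0.5799 0.0661 0.1917] rpy [-3.1408e+00  2.0000e-04  1.4210e+00] F [ 0.96 -0.64 -0.5 ] w 0.0425
```

View pics/s7.png

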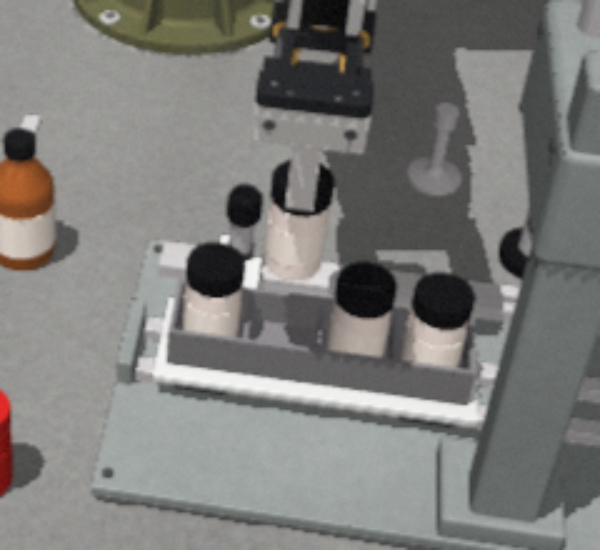

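Jar b hangs over cell2 (crop (300,230)). Lowering.

```bash
python3 -m creep '[[[0.01,0,0.3],0,0.3],[[0.01,0,0.7],0,0.3],[[0.01,0,1.1],0,0.3],[[0.01,0,1.35],0,0.3],[[0.01,0,1.5],0,0.3],[[0.01,0,1.62],0,0.3],[[0.01,0,1.68],0,0.3],[[0.01,0,1.72],0,0.3],[[0.01,0,1.74],0,0.3],[[0.01,0,1.74],0,0.3]]'
python3 - <<'E'
from h import *
go(*st(0,-.0275),.103,np.pi/2+YAW)
E
```

```text
time_s: 13.95
ee_pos: [0.5803, 0.0667, 0.1049]
eef_rot: [3.141, -0.0, 1.421]
force: [0.0, -0.4, -1.0]
grip_width: 0.0424
rows shift [ 0.004 -0.012  0.038] twist 0.005 t 13.95 pos [0.5803 0.0667 0.1049] rpy [ 3.1412e+00 -1.0000e-04  1.4214e+00] F [ 0.04 -0.44 -0.99] w 0.0424
```

```bash
python3 -m creep '[[[0,0,0.02],0,0.3],[[0,0,0.04],0,0.3],[[0,0,0.04],0,0.3],[[0,0,0.04],0,0.5],[[0,0,0.04],0,0.55],[[0,0,0.04],0,0.65],[[0,0,0.04],0,0.7],[[0,0,0.04],0,0.7],[[0,0,-0.4],0,0.7],[[0,0,-1],0,0.7],[[0,0,-1.8],0,0.7],[[0,0,-2.0],0,0.7]]'
python3 -m creep '[[[0,0,0],0,0.7],[[0,0,0],0,0.7]]'
python3 - <<'E'
from h import *
import pickle
for n in("scene","side","wrist"):
    c=cam(n);save(c,n+"8.png");pickle.dump(c,open(n+"8.pkl","wb"))
    P=pts(c);m=(P[...,2]>.1)&(P[...,2]<.135)&(c["img"].max(-1)<65)&(c["d"]>0)&(P[...,0]>.42)&(P[...,0]<.65)&(P[...,1]>-.05)&(P[...,1]<.25)
    k,l,s_,ce=cv2.connectedComponentsWithStats(m.astype(np.uint8))
    for i in range(1,k):
        if s_[i,4]<60: continue
        p=P[l==i];zt=np.percentile(p[:,2],95);p=p[p[:,2]>zt-.005];q=(p.min(0)+p.max(0))/2
        Y=YAW;R=np.array([[np.cos(Y),-np.sin(Y)],[np.sin(Y),np.cos(Y)]])
        print(n,ce[i].round(),zt.round(4),q.round(4),"station",((q[:2]-ST)@R).round(4))
go(*st(-.105,-.07),.17,np.pi/2+YAW)
E
```

```text
time_s: 15.15
ee_pos: [0.5814, 0.0668, 0.209]
eef_rot: [3.136, -0.001, 1.421]
force: [-0.1, 0.1, 0.1]
grip_width: 0.0656
time_s: 15.35
ee_pos: [0.5797, 0.0667, 0.2032]
eef_rot: [-3.14, 0.0, 1.421]
force: [0.6, -0.3, -0.8]
grip_width: 0.066
scene [378. 258.] 0.108 [0.4721 0.0396 0.1059] station [-0.1023 -0.0707]
scene [366. 288.] 0.1277 [0.5731 0.0122 0.1262] station [ 0.0017 -0.0827]
scene [396. 292.] 0.1274 [0.5834 0.0669 0.1265] station [ 0.0037 -0.027 ]
scene [426. 295.] 0.1277 [0.5892 0.1203 0.1268] station [0.0014 0.0266]
scene [457. 300.] 0.1277 [0.5975 0.1753 0.1261] station [0.0014 0.0823]
side [258. 246.] 0.1273 [0.5688 0.0126 0.1254] station [-0.0026 -0.0829]
side [239. 262.] 0.1272 [0.5789 0.0685 0.1254] station [-0.001  -0.0261]
side [219. 279.] 0.1271 [0.5856 0.1222 0.1254] station [-0.0024  0.0279]
side [298. 278.] 0.1078 [0.4668 0.0433 0.1064] station [-0.1081 -0.0678]
side [196. 297.] 0.1272 [0.5948 0.1772 0.1253] station [-0.0015  0.0837]
wrist [316.  66.] 0.1263 [0.596  0.1751 0.125 ] station [-0.      0.0818]
wrist [316. 160.] 0.1262 [0.5877 0.1209 0.1248] station [-0.0002  0.027 ]
wrist [316. 239.] 0.1262 [0.5801 0.0681 0.1244] station [ 0.0002 -0.0263]
wrist [176. 288.] 0.107 [0.4709 0.0412 0.1049] station [-0.1037 -0.0692]
wrist [315. 313.] 0.1262 [0.5712 0.0133 0.1243] station [-0.0004 -0.0818]
rows shift [-0.842 -2.099  0.667] twist 0.004 t 15.5 pos [0.5796 0.0667 0.2031] rpy [-3.1392e+00  4.0000e-04  1.4213e+00] F [-0.72 -0.51 -0.02] w 0.0657
```

View pics/scene8.png

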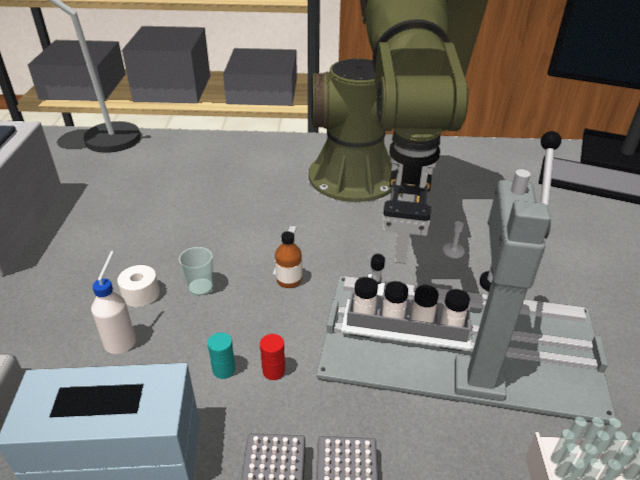

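View pics/side8.png

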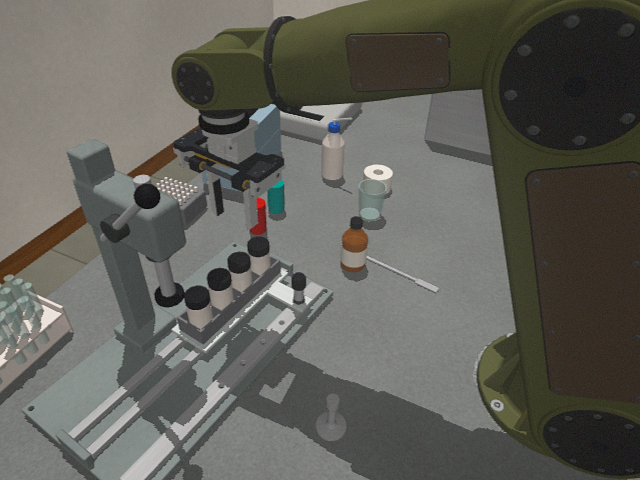

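All four lids stand level at z≈0.127, 55 mm apart on the crate axis (wrist view: x within 0.5 mm), and the bystanders are unmoved. Now to above the knob, mean estimate (0.470,0.041).

```bash
python3 -m creep '[[[-0.2,-0.4,0],0,0.6],[[-0.4,-1,0],0,0.6],[[-0.7,-1.6,0],0,0.6],[[-0.83,-2,0.2],0,0.6],[[-0.84,-2.1,0.6],0,0.6],[[-0.84,-2.1,0.66],0,0.6],[[-0.84,-2.1,0.66],0,0.6],[[-0.84,-2.1,0.66],0,0.6]]' 30
python3 - <<'E'
from h import *
go(.470,.041,.094,np.pi/2+YAW)
c=cam("wrist");save(c,"w9.png");P=pts(c)
k=(P[...,2]>.1)&(P[...,2]<.115)&(c["img"].max(-1)<65)&(abs(P[...,0]-.47)<.03)&(abs(P[...,1]-.04)<.03)
p=P[k];print((p.min(0)+p.max(0))/2,np.ptp(p,axis=0))
E
```

```text
time_s: 16.3
ee_pos: [0.4706, 0.0408, 0.172]
eef_rot: [3.141, -0.0, 1.421]
force: [0.2, -0.3, -0.4]
grip_width: 0.0568
rows shift [ 1.00e-03 -1.30e-02  1.56e+00] twist 0.005 t 16.3 pos [0.4706 0.0408 0.172 ] rpy [ 3.1414 -0.      1.4214] F [ 0.16 -0.27 -0.39] w 0.0568
[0.46766294 0.04448298 0.10361346] [0.02128816 0.01780048 0.00722088]
```

View pics/w9.png

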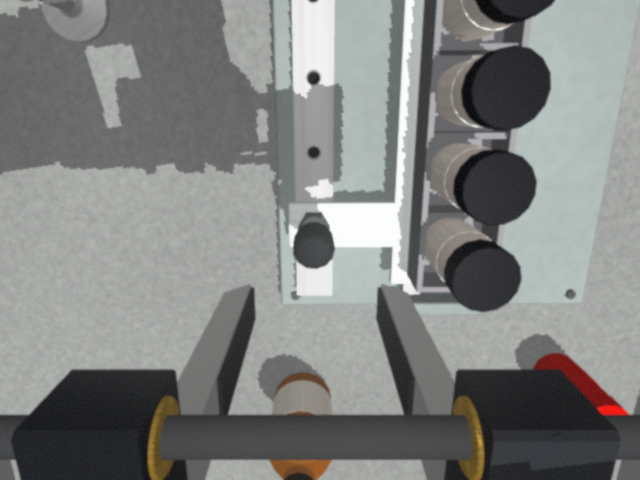

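The knob at (314,245) is centred between the jaws (columns 250 and 380), and jars and press are clear. Descend and close.

```bash
python3 -m creep '[[[0,-0.01,0.3],0,0.6],[[0,-0.01,0.7],0,0.6],[[0,-0.01,1.1],0,0.6],[[0,-0.01,1.4],0,0.6],[[0,-0.01,1.55],0,0.6],[[0,-0.01,1.55],0,0.6],[[0,-0.01,1.55],0,0.15],[[0,-0.01,1.55],0,0.15],[[0,-0.01,1.55],0,0.15],[[0,-0.01,1.55],0,0.15],[[0,-0.01,1.55],0,0.15],[[0,-0.01,1.55],0,0.15]]' 30
python3 -m creep '[[[0,0,0],0,0.15],[[0,0,0],0,0.15],[[0,0,0],0,0.15]]'
```

```text
time_s: 17.55
ee_pos: [0.4696, 0.0409, 0.0943]
eef_rot: [3.141, -0.0, 1.421]
force: [0.2, 0.8, -0.1]
grip_width: 0.0149
time_s: 17.85
ee_pos: [0.4695, 0.0409, 0.0942]
eef_rot: [3.142, -0.0, 1.421]
force: [-0.6, 0.4, 1.2]
grip_width: 0.014
```

The opening went to 14 mm, so the 28 mm knob isn't between the pads. Looking before doing anything else.

Run:
```python
from h import *
a=cam("scene")["img"][200:320,320:480];b=cam("side")["img"][200:340,230:390]
save(cam("wrist"),"w10.png")
cv2.imwrite("pics/k10.png",np.hstack([cv2.resize(a,(390,292),interpolation=3),cv2.resize(b,(390,292),interpolation=3)])[:,:,::-1])
```

```text
(no output)
```

View pics/k10.png

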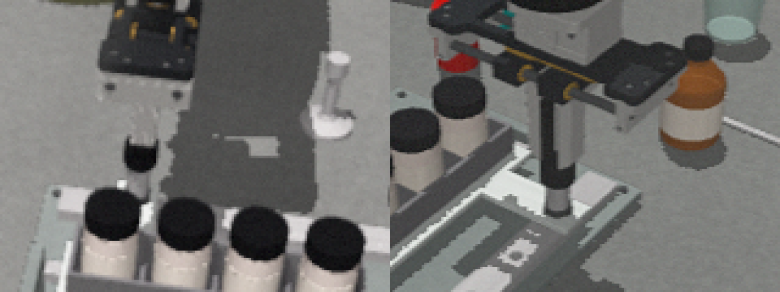

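View pics/w10.png

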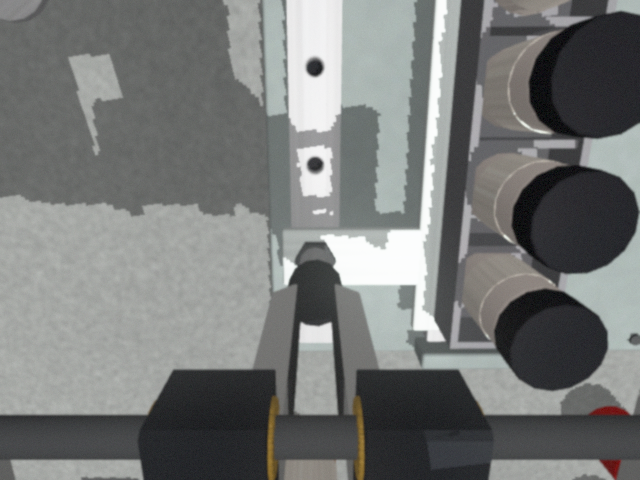

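Run:
```python
from h import *
o=telemetry.get_obs();print(o["ee_pos"],o["grip_width"],o["force"])
c=cam("wrist");P=pts(c)
R=Ro.from_euler('xyz',o["eef_rot"])
for v,u in [(262,315),(270,315),(280,315),(290,315),(300,315),(310,315),(320,315),(250,315),(330,315),(340,315),(290,300),(290,330),(300,285),(300,345),(340,280),(340,350),(292,290),(292,342)]:
    print(v,u,P[v,u].round(4),"tool",R.inv().apply(P[v,u]-o["ee_pos"]).round(4),c["img"][v,u])
```

```text
[0.46951964 0.04090738 0.09413274] 0.014273175280181068 [-0.12022554 -0.6654855   0.25587582]
262 315 [0.4712 0.0533 0.0858] tool [ 0.0125 -0.0002  0.0083] [58 60 59]
270 315 [0.4712 0.0535 0.0977] tool [ 0.0128 -0.0002 -0.0036] [52 55 54]
280 315 [0.4709 0.0515 0.105 ] tool [ 0.0106 -0.0002 -0.0108] [56 58 60]
290 315 [0.4702 0.0466 0.1052] tool [ 0.0058 -0.0002 -0.0111] [54 57 59]
300 315 [0.4695 0.0418 0.1056] tool [ 0.0009 -0.0002 -0.0115] [51 56 56]
310 315 [0.4688 0.0372 0.1064] tool [-0.0038 -0.0002 -0.0123] [49 53 53]
320 315 [0.468  0.032  0.1062] tool [-0.0091 -0.0002 -0.012 ] [53 55 58]
250 315 [0.4705 0.0491 0.0539] tool [ 0.0082 -0.0002  0.0403] [113 114 112]
330 315 [ 0.4609 -0.0151  0.0296] tool [-0.0566 -0.0002  0.0646] [231 231 231]
340 315 [ 0.4596 -0.0232  0.0284] tool [-0.0649 -0.0002  0.0657] [230 231 230]
290 300 [0.4636 0.0487 0.1077] tool [ 0.0068 -0.007  -0.0135] [51 53 53]
290 330 [0.4771 0.0457 0.1055] tool [ 0.0059  0.0067 -0.0114] [56 61 60]
300 285 [0.4585 0.0524 0.1246] tool [ 0.0098 -0.0126 -0.0305] [117 118 116]
300 345 [0.4831 0.0485 0.1241] tool [ 0.0095  0.0123 -0.03  ] [125 125 124]
340 280 [0.459  0.0523 0.1566] tool [ 0.0097 -0.0121 -0.0625] [117 116 113]
340 350 [0.4827 0.0483 0.1559] tool [ 0.0093  0.012  -0.0618] [119 116 116]
292 290 [0.4601 0.0521 0.1162] tool [ 0.0096 -0.011  -0.022 ] [116 119 117]
292 342 [0.4824 0.0486 0.1159] tool [ 0.0095  0.0116 -0.0218] [126 128 126]
```

Run:
```python
from h import *
o=telemetry.get_obs()
R=Ro.from_euler('xyz',o["eef_rot"])
c=cam("wrist")
im=c["img"][220:400,220:410];cv2.imwrite("pics/k11.png",cv2.resize(im,None,fx=3,fy=3,interpolation=0)[:,:,::-1])
for t in [(.008,-.007,.019),(.008,-.019,.019),(.008,-.007,-.014),(.008,-.019,-.014),(0,0,-.014)]:
    print(t,np.round(proj(c,R.apply(t)+o["ee_pos"])))
b=cam("side");u,v=map(int,proj(b,o["ee_pos"]));print(u,v)
a=cam("scene");u2,v2=map(int,proj(a,o["ee_pos"]));print(u2,v2)
f=lambda i,u,v:cv2.resize(i[v-45:v+45,u-45:u+45],(390,390),interpolation=0)
cv2.imwrite("pics/k12.png",np.hstack([f(b["img"],u,v),f(a["img"],u2,v2)])[:,:,::-1])
```

```text
(0.008, -0.007, 0.019) [302. 263.]
(0.008, -0.019, 0.019) [279. 263.]
(0.008, -0.007, -0.014) [300. 288.]
(0.008, -0.019, -0.014) [273. 288.]
(0, 0, -0.014) [315. 304.]
297 280
377 260
```

View pics/k11.png

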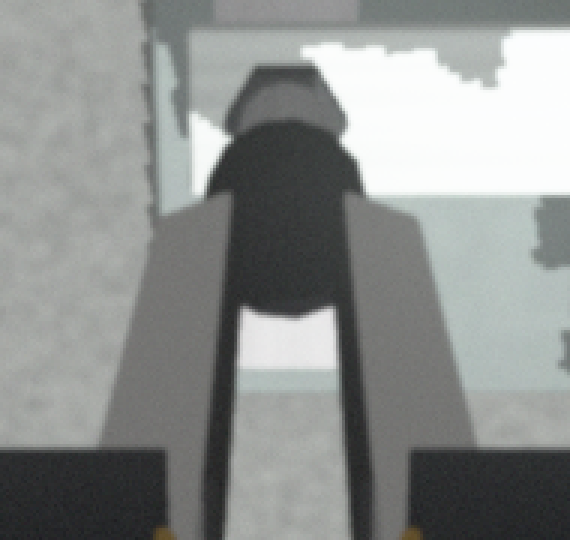

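View pics/k12.png

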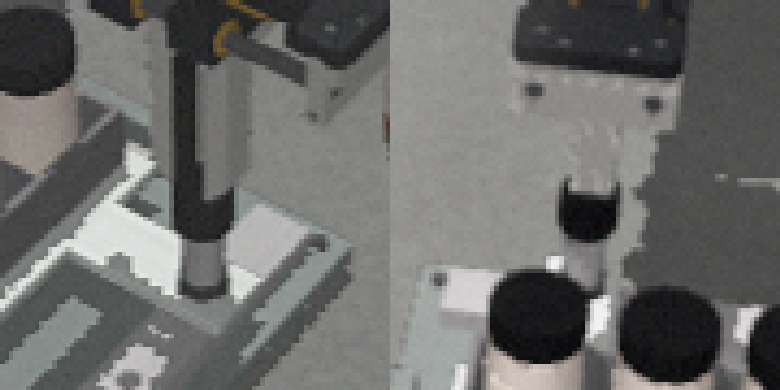

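The enlarged views show the cause. The visible fingertips end at about tool z = -16 mm, not +19 mm, and sit just above the knob (crop rows 190 to 215). So the jaws closed over the knob, not around it. I'll measure the tip height from two cameras before correcting.

Run:
```python
from h import *
o=telemetry.get_obs();R=Ro.from_euler('xyz',o["eef_rot"])
for n in("wrist","side","scene"):
    c=cam(n);P=pts(c);T=R.inv().apply((P-o["ee_pos"]).reshape(-1,3)).reshape(P.shape)
    g=c["img"].astype(int)
    m=(c["d"]>0)&(abs(T[...,0])<.014)&(abs(T[...,1])>.006)&(abs(T[...,1])<.024)&(T[...,2]<.02)&(T[...,2]>-.06)&(g.min(-1)>75)
    t=T[m];print(n,len(t),"tip z(tool) pct95-99.5",np.percentile(t[:,2],[50,90,95,98,99.5]).round(4))
    q=t[t[:,2]>np.percentile(t[:,2],90)];print(q[:,:2].min(0),q[:,:2].max(0))
```

```text
wrist 2974 tip z(tool) pct95-99.5 [-0.0414 -0.0208 -0.0162  0.005   0.0104]
[-0.01135655 -0.01681542] [0.0107988  0.01870925]
side 290 tip z(tool) pct95-99.5 [-0.0395 -0.0208 -0.0143 -0.0031  0.0085]
[ 0.0042942  -0.01517484] [0.01206897 0.01529774]
scene 171 tip z(tool) pct95-99.5 [-0.0388 -0.0199  0.0002  0.0185  0.0194]
[-0.01158445 -0.00804284] [0.00931101 0.01697173]
```

All three cameras put the tips at about tool z = -16 to -18 mm, so they end short of the TCP, contrary to the description. That's enough of an offset that I grip by the seen tips: open, lower 25 mm to TCP z≈0.069. Tips will then be at ≈0.086, about 20 mm over the knob's side, with TCP to knob ≈24 mm (under 30). Then close.

```bash
python3 -m creep '[[[0,0,0],0,0.55],[[0,0,0],0,0.55],[[0,0,0],0,0.55],[[0,0,0],0,0.55],[[0,0,0],0,0.55],[[0,0,0.1],0,0.55],[[0,0,0.25],0,0.55],[[0,0,0.4],0,0.55],[[0,0,0.5],0,0.55],[[0,0,0.5],0,0.55]]' 30
python3 -m creep '[[[0,0,0],0,0.55],[[0,0,0],0,0.2],[[0,0,0],0,0.2],[[0,0,0],0,0.2],[[0,0,0],0,0.2],[[0,0,0],0,0.2],[[0,0,0],0,0.2],[[0,0,0],0,0.2]]' 30
python3 - <<'E'
from h import *
o=telemetry.get_obs();b=cam("side");a=cam("scene")
p=o["ee_pos"]+[0,0,.02]
u,v=map(int,proj(b,p));u2,v2=map(int,proj(a,p))
f=lambda i,u,v:cv2.resize(i[v-45:v+45,u-45:u+45],(390,390),interpolation=0)
cv2.imwrite("pics/k13.png",np.hstack([f(b["img"],u,v),f(a["img"],u2,v2)])[:,:,::-1])
E
```

```text
time_s: 19.35
ee_pos: [0.4691, 0.0409, 0.0682]
eef_rot: [-3.14, 0.0, 1.421]
force: [0.3, -0.2, 0.4]
grip_width: 0.052
time_s: 20.15
ee_pos: [0.4693, 0.0409, 0.0692]
eef_rot: [-3.141, 0.0, 1.421]
force: [-6.5, 0.0, 5.9]
grip_width: 0.0276
```

View pics/k13.png

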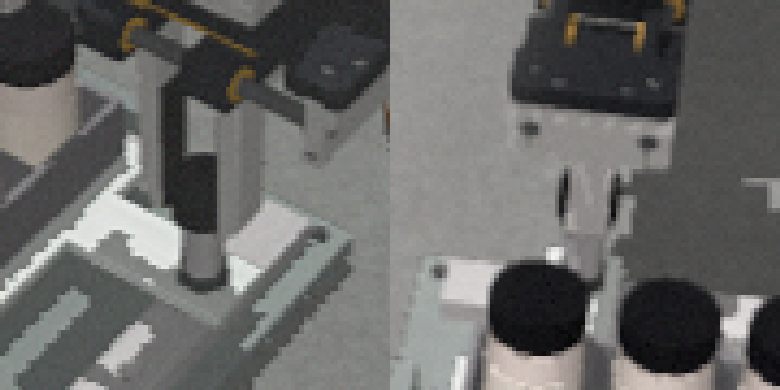

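Now the knob is really between the pads (opening 27.6 mm, force reading responds). Lift 12 mm and hold.

```bash
python3 -m creep '[[[0,0,-0.06],0,0.2],[[0,0,-0.12],0,0.2],[[0,0,-0.18],0,0.2],[[0,0,-0.24],0,0.2],[[0,0,-0.25],0,0.2],[[0,0,-0.25],0,0.2],[[0,0,-0.25],0,0.2]]' 35
python3 - <<'E'
from h import *
o=telemetry.get_obs();print(o["ee_pos"],o["force"],o["grip_width"]);c=cam("scene");a=c;P=pts(c)
p=o["ee_pos"]+[0,0,.02]
b=cam("side")
u,v=map(int,proj(b,p));u2,v2=map(int,proj(a,p))
f=lambda i,u,v:cv2.resize(i[v-45:v+45,u-45:u+45],(390,390),interpolation=0)
cv2.imwrite("pics/k14.png",np.hstack([f(b["img"],u,v),f(a["img"],u2,v2)])[:,:,::-1])
d=st(-.105,-.015)-st(-.105,-.07);R=Ro.from_euler('xyz',o["eef_rot"]);print("55mm in tool units",R.inv().apply(np.r_[d,0])/.05)
E
```

```text
time_s: 20.95
ee_pos: [0.4693, 0.0409, 0.0814]
eef_rot: [-3.141, 0.0, 1.421]
force: [-2.9, 1.7, -7.4]
grip_width: 0.0268
[0.469273   0.04091977 0.08140922] [-2.92428219  1.71368622 -7.40826795] 0.026833903901038472
55mm in tool units [ 1.09999976e+00  7.25939954e-04 -4.94446405e-05]
```

View pics/k14.png

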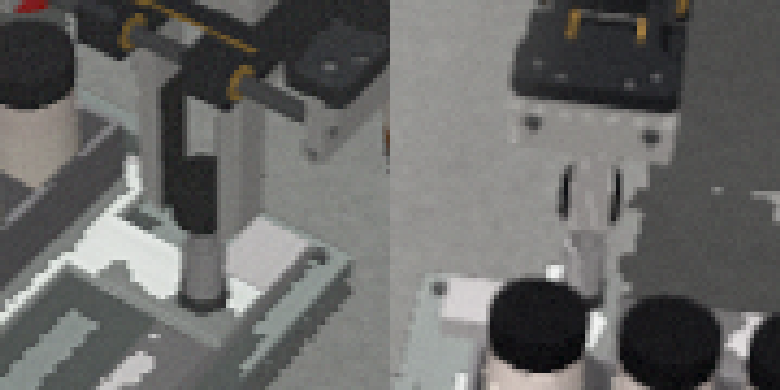

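The knob is 12 mm up and the spring force reads 7.4 N on the tool. Slide towards the press, still lifted, gently.

```bash
python3 -m creep '[[[0.04,0,0],0,0.2],[[0.12,0,0],0,0.2],[[0.24,0,0],0,0.2],[[0.38,0,0],0,0.2],[[0.52,0,0],0,0.2],[[0.66,0,0],0,0.2],[[0.8,0,0],0,0.2],[[0.92,0,0],0,0.2],[[1.02,0,0],0,0.2],[[1.08,0,0],0,0.2],[[1.1,0,0],0,0.2],[[1.1,0,0],0,0.2]]'
python3 - <<'E'
from h import *
o=telemetry.get_obs();print(o["ee_pos"],o["force"],o["grip_width"])
R2=np.array([[np.cos(YAW),-np.sin(YAW)],[np.sin(YAW),np.cos(YAW)]])
print("station",(o["ee_pos"][:2]-ST)@R2)
for n in("scene","side"):
    c=cam(n);P=pts(c);save(c,n+"15.png")
    m=(P[...,2]>.1)&(P[...,2]<.135)&(c["img"].max(-1)<65)&(c["d"]>0)&(P[...,0]>.53)&(P[...,0]<.65)&(P[...,1]>-.05)&(P[...,1]<.3)
    k,l,s_,ce=cv2.connectedComponentsWithStats(m.astype(np.uint8))
    for i in range(1,k):
        if s_[i,4]<60: continue
        p=P[l==i];zt=np.percentile(p[:,2],95);p=p[p[:,2]>zt-.005];q=(p.min(0)+p.max(0))/2
        print(n,ce[i].round(),zt.round(4),"station",((q[:2]-ST)@R2).round(4))
E
```

```text
time_s: 22.25
ee_pos: [0.4773, 0.0955, 0.0813]
eef_rot: [-3.14, 0.0, 1.422]
force: [-4.4, 0.2, -7.0]
grip_width: 0.0275
[0.47727536 0.0954928  0.08133835] [-4.41025379  0.17751247 -6.97436292] 0.02754091669458117
station [-0.10552023 -0.01465094]
scene [396. 292.] 0.1277 station [ 0.0025 -0.0271]
scene [426. 296.] 0.1276 station [0.0028 0.0278]
scene [457. 300.] 0.1278 station [0.002  0.0818]
scene [481. 302.] 0.1276 station [-0.0004  0.1273]
side [239. 262.] 0.1272 station [-0.0021 -0.0261]
side [218. 279.] 0.1272 station [-0.0013  0.0284]
side [197. 298.] 0.127 station [-0.0029  0.0827]
side [173. 318.] 0.1273 station [-0.0025  0.138 ]
```

View pics/scene15.png

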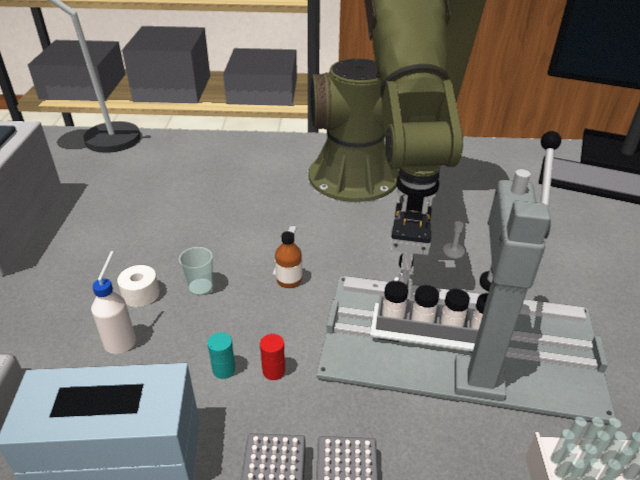

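The row of jars has shifted by 54.5 to 55.5 mm, all lids level. Lower the pin into hole 2.

```bash
python3 -m creep '[[[0,0,0.05],0,0.2],[[0,0,0.1],0,0.2],[[0,0,0.14],0,0.2],[[0,0,0.18],0,0.2],[[0,0,0.22],0,0.2],[[0,0,0.25],0,0.2],[[0,0,0.25],0,0.2],[[0,0,0.25],0,0.2]]'
python3 - <<'E'
from h import *
o=telemetry.get_obs();print(o["ee_pos"],o["force"],o["grip_width"],o["moment"])
E
```

```text
time_s: 23.15
ee_pos: [0.4773, 0.0955, 0.0693]
eef_rot: [-3.141, 0.0, 1.421]
force: [-8.3, 0.1, -1.6]
grip_width: 0.0272
[0.47729292 0.09549614 0.06931609] [-8.27179627  0.09545433 -1.5602824 ] 0.02724238008202958 [0.08236619 1.37602538 0.00256721]
```

```bash
python3 -m creep '[[[0,0,0.02],0,0.2],[[0,0,0.03],0,0.2],[[0,0,0.03],0,0.2],[[0,0,0.03],0,0.2]]'
python3 - <<'E'
from h import *
o=telemetry.get_obs();print(o["ee_pos"],o["force"],o["grip_width"])
R=Ro.from_euler('xyz',o["eef_rot"])
for n in("wrist","side","scene"):
    c=cam(n);P=pts(c);T=R.inv().apply((P-o["ee_pos"]).reshape(-1,3)).reshape(P.shape)
    m=(c["d"]>0)&(abs(T[...,0])<.013)&(abs(T[...,1])<.010)&(P[...,2]>.07)&(P[...,2]<.125)&(c["img"].max(-1)<75)
    z=P[m][:,2];print(n,len(z),"knob z pct",np.percentile(z,[2,50,90,95,98]).round(4))
    save(c,n+"16.png")
b=cam("side");u,v=map(int,proj(b,o["ee_pos"]));u2,v2=u,v
w=cam("wrist")
cv2.imwrite("pics/k16.png",np.hstack([cv2.resize(b["img"][v-55:v+35,u-45:u+45],(390,390),interpolation=0),cv2.resize(w["img"][200:350,240:390],(390,390))])[:,:,::-1])
E
```

```text
time_s: 23.55
ee_pos: [0.4774, 0.0956, 0.0691]
eef_rot: [-3.141, -0.0, 1.422]
force: [-16.6, -0.2, 17.9]
grip_width: 0.0272
[0.47740788 0.09559307 0.06909145] [-16.58352819  -0.20672566  17.85601493] 0.02715161544742938
wrist 3222 knob z pct [0.0847 0.1053 0.1064 0.1067 0.107 ]
side 142 knob z pct [0.0831 0.1043 0.1071 0.1081 0.1086]
scene 19 knob z pct [0.0839 0.0973 0.1055 0.1066 0.107 ]
```

View pics/k16.png

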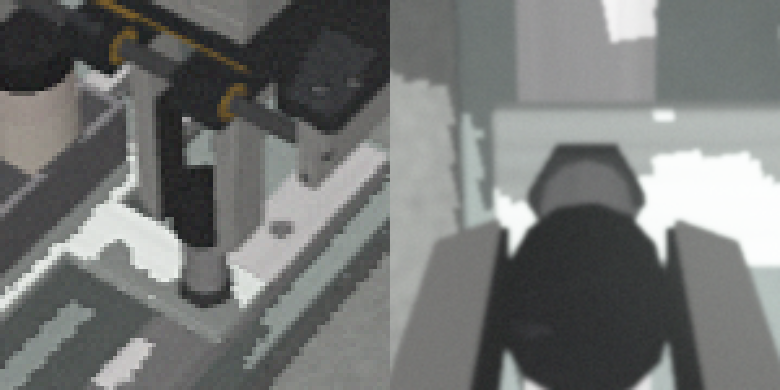

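View pics/side16.png

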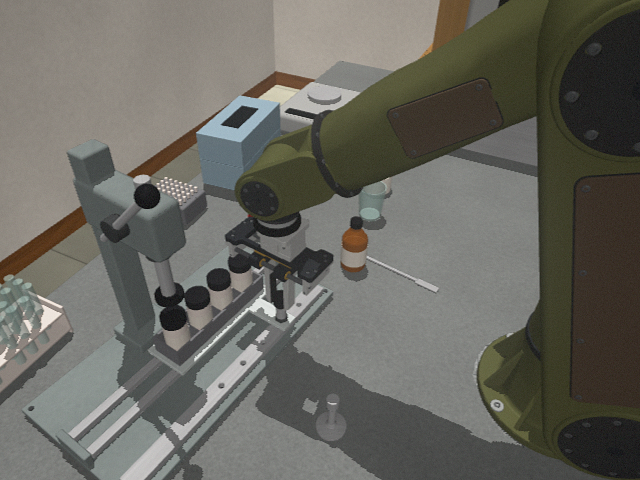

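The knob top is back at z = 0.107, the home height, and pressing 1.5 mm further gave an 18 N rigid stop, so the pin is home. In the side crop the first hole, at (283,230), is now bare. I'll ease off most of the push and make a final check.

```bash
python3 -m creep '[[[0,-0.01,-0.01],0,0.2],[[0,-0.01,-0.02],0,0.2],[[0,-0.01,-0.02],0,0.2],[[0,-0.01,-0.02],0,0.2],[[0,-0.01,-0.02],0,0.2],[[0,-0.01,-0.02],0,0.2]]'
python3 - <<'E'
from h import *
o=telemetry.get_obs();print(o["ee_pos"],o["force"],o["grip_width"])
R2=np.array([[np.cos(YAW),-np.sin(YAW)],[np.sin(YAW),np.cos(YAW)]])
R=Ro.from_euler('xyz',o["eef_rot"])
for n in("wrist","scene","side"):
    c=cam(n);P=pts(c)
    T=R.inv().apply((P-o["ee_pos"]).reshape(-1,3)).reshape(P.shape)
    m=(c["d"]>0)&(abs(T[...,0])<.013)&(abs(T[...,1])<.010)&(P[...,2]>.07)&(P[...,2]<.125)&(c["img"].max(-1)<75)
    print(n,"knob top",np.percentile(P[m][:,2],98).round(4))
    m=(P[...,2]>.1)&(P[...,2]<.135)&(c["img"].max(-1)<65)&(c["d"]>0)&(P[...,0]>.54)&(P[...,0]<.65)&(P[...,1]>-.05)&(P[...,1]<.3)
    k,l,s_,ce=cv2.connectedComponentsWithStats(m.astype(np.uint8))
    for i in range(1,k):
        if s_[i,4]<150: continue
        p=P[l==i];zt=np.percentile(p[:,2],95);p=p[p[:,2]>zt-.005];q=(p.min(0)+p.max(0))/2
        print(n,ce[i].round(),zt.round(4),"station",((q[:2]-ST)@R2).round(4))
E
```

```text
time_s: 24.4
ee_pos: [0.4774, 0.0956, 0.0693]
eef_rot: [3.141, -0.0, 1.421]
force: [-6.9, 0.4, 2.7]
grip_width: 0.0273
[0.47735396 0.09561785 0.0692922 ] [-6.85332452  0.41998334  2.65456723] 0.027319657769108243
wrist knob top 0.1071
wrist [608.  77.] 0.126 station [-0.0145  0.0798]
wrist [597. 236.] 0.126 station [-0.0082  0.0271]
wrist [581. 367.] 0.1259 station [-0.0037 -0.0248]
scene knob top 0.1059
scene [396. 292.] 0.1277 station [ 0.002  -0.0271]
scene [426. 296.] 0.1278 station [0.0031 0.0278]
scene [457. 300.] 0.1276 station [0.0018 0.082 ]
side knob top 0.1085
side [239. 264.] 0.127 station [-0.0036 -0.022 ]
side [218. 279.] 0.127 station [-0.0016  0.0296]
side [197. 298.] 0.1268 station [-0.0021  0.0837]
side [173. 318.] 0.1269 station [-0.0018  0.1374]
```

Run:
```python
from h import *
print(ctrl.hand_in())
```

```text
the job is handed in; nothing more can be done
None
```

I stood both loose white jars upright in the two empty cells. I then lifted the plunger about 12 mm, slid the shuttle one hole towards the press and lowered the pin. I handed in at about 24.5 s, still gripping the knob; hand-in reports no verdict.

**Last checks that passed:**
- **Jars:** all visible lids were level at z≈0.127. The row had shifted about 55 mm, with single lids 54–57 mm in the scene and side views.
- **Pin:** the knob top was back at its home height, 0.107 m in the wrist view. Pressing further met a rigid stop at 18 N, which I then eased to about 3 N.
- **Grip:** the opening was 27.3 mm on the 28 mm knob, with the grip set to 35 N.
- **Bystanders:** in the pictures after the slide and after lowering the pin, those in view looked undisturbed.

**What failed or disagreed:**
- **First knob grasp:** the jaws closed over the top of the knob instead of around it. All three cameras showed the fingertips about 16–18 mm behind the reported TCP, where the description puts them 19 mm ahead of it. I went 25 mm lower and gripped it properly.
- **Margin on the knob:** because of that, the reported TCP sits about 24 mm from the knob's middle, inside the 30 mm limit but closer to it than planned.
- **Side force:** about 7 N of sideways force stayed on the tool.
- **Camera agreement:** the scene and side cameras differed by up to about 5 mm across the rails. In the last check the side view's lid in cell 1 was partly hidden by the arm, so its reading was off by about 4 mm. The scene view did not resolve the jar nearest the press, and the wrist view had the lids cut off at the picture's edge.

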